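# Make up two sealing kits from the closet stock

### The arm

A 6-joint arm with a two-finger parallel gripper is mounted at the origin on the work surface. World frame = base frame: x ahead of the robot, y to its left, z up, the work surface at z = 0. Lengths are in m, angles in rad, forces in N, time in s.
With the tool pointing down it reaches from about 0.35 to 0.875 m from the base axis. Payload 15.5 kg.
Tool frame: the origin (TCP) lies midway between the tips of the shut fingers; the grasp point (between the pads) lies 19 mm behind it; z points along the fingers, y is the line along which they close (so a half turn about z gives the same grasp; the last joint's range is limited). The gripper opens to 85 mm and grips with 20 to 120 N. Pads are 22 mm wide; open, the fingers measure 114 mm over their backs; the gripper's body (76 mm by 85 mm) begins 54 mm behind the grasp point. The pads swing forward as they close: fully open they stand 13 mm farther back than shut.
Start: joints at [-1.248, 0.494, 1.345, -0, 1.302, -0.096], TCP at [0.254, -0.571, 0.231] pointing down, gripper open.
Joint ranges: [-2.91, 2.91], [-0.82, 2.16], [0.22, 2.67], [-1.22, 4.37], [0.12, 2.79], [-3.08, 3.08]. Speed limits (rad/s): [1.89, 1.89, 2.57, 3.01, 3.01, 3.01].

### API

Orientations are given as [roll, pitch, yaw] about the fixed x, y, z axes, in that order (R = Rz(yaw) Ry(pitch) Rx(roll)).
In Python, from workcell import robot gives the robot as it stands.
- The arm moves only by the tool drive_tool, never from a script. Its argument "moves" is a list of rows, each a list of 5 numbers: the shift along the tool's x, y, z in m, then the turn about the tool's z in degrees, then the finger opening in m, from 0 to 0.0854. In form: [[tx, ty, tz, roll, hand], ...]. A call has 1 to 5 rows; each row is the pose to reach, as a shift and turn from the pose commanded when the call began, along the tool's axes at that moment; what a row does not reach only later rows make up. A row lasts 1/8 s, in which the tool goes at most 62.5 mm and 10.7 degrees, less where a joint would pass 70% of its speed; a pose out of reach is approached as far as the arm can. A call with a gripper value outside its range is refused whole. The fingers move at their own pace and stop on an object; "grip_force" is the grip in N (left out, the last holds). Time passes only in rows, so rows that repeat a pose let the fingers close. It gives the time, the measured TCP pose, the force, the opening and the grip force at its end, in the units of the state.
- robot.state(): the state, without advancing time (a new reading comes with each control period).
- robot.get_image(name): name is "side" or "top"; returns a dict with "pixels" (480x640x3 uint8, red, green, blue), "z_map" (480x640 float32, m along the optical axis (not along the pixel's ray), 0 where there is no reading), "fx", "fy", "cx", "cy" (pixels), "R" (3x3) and "t" (3): a world point X has camera coordinates R X + t. Camera axes: x right, y down, z forward; pixel columns grow to the right and rows downward; lengths in m; the calibration is good to about 2 mm. A picture is of the moment at which its call begins.
- robot.sign_off(): hands the job in; it is judged then, once.
The state is a dict: "time": time; "qpos": joint angles; "joint_vel": joint speeds; "effort": joint torques, N m; "ee_pos": TCP position; "orientation": TCP orientation; "ft_force": force on the tool from outside, world axes, zero at the start; "torque": the same for the moment, N m; "finger_gap": opening from 0.0 (shut) to 1.0 (fully open); "gripper_force": force on a finger pad.
Only numpy, scipy, OpenCV 4.12 (cv2) and the standard library are available. Lean on these libraries where they do the work, as an engineer would, in place of code of your own. Each camera call takes 0.05 s, during which the arm holds its last target. There are 200 camera calls.

### The job

Make up two kits on the walnut kit boards. On the board with three pockets put the large cone nozzle in the round pocket, the black shaper in the long pocket and the capped cartridge in the square pocket; on the board with two pockets put the small cone nozzle in the round pocket and the steel pick in the long pocket. Nozzles and cartridge stand upright and the tools lie flat, each down on the floor of its pocket; leave the fishtail nozzle, the tape roll and the jar where they are.

Things in the scene. Friction and masses are not known exactly. Their poses are not given: they have to be found in the camera images.
- board_three: Kit board of walnut, 190 (x) x 145 (y) x 9 mm, fixed to the bench, with three cork-lined pockets 5 mm deep (pocket floors 4 mm above the bench). Origin: centre of the underside; z up; its x axis points within 0.3 rad of the world's x (away from the robot). In its frame: long pocket 150 (x) x 36 (y) mm centred at x 0, y -48 mm; round pocket 56 mm across centred at x -52, y +36 mm; square pocket 62 x 62 mm centred at x +52, y +36 mm.
- board_two: Smaller kit board of walnut, 165 (x) x 135 (y) x 9 mm, fixed to the bench, with two cork-lined pockets 5 mm deep (floors 4 mm above the bench). Origin: centre of the underside; z up; x axis within 0.3 rad of the world's x. In its frame: long pocket 150 (x) x 36 (y) mm centred at x 0, y -42 mm; round pocket 56 mm across centred at x 0, y +32 mm.
- nozzle_large: Large white cone nozzle standing on the bench: straight round collar 36 mm across and 36 mm high, with a cone above it to 72 mm. Origin: centre of the underside, z up along its axis. Grip the collar. About 25 g.
- nozzle_small: Small white cone nozzle standing on the bench: straight round collar 28 mm across and 34 mm high, with a cone above it to 56 mm. Origin: centre of the underside, z up along its axis. Grip the collar. About 15 g.
- cartridge: Capped white sealant cartridge standing upright on the bench: foot flange 44 mm across and 4 mm thick, round barrel 36 mm across up to 100 mm, tapered grey cap (26 to 20 mm across) to 122 mm. Origin: centre of the underside, z up along its axis. About 130 g.
- shaper: Black silicone shaper lying flat on the bench along its x axis: handle 85 mm long, 20 mm wide (y), 18 mm high; at +x a wider blade end 30 mm wide and 12 mm high reaching to x +64.5 mm; at -x a narrow end 16 mm wide and 12 mm high reaching to x -62.5 mm. Origin: on the underside at the middle of the handle, also about its centre of mass; z up. It may lie either way round in its pocket. About 50 g.
- pick: Steel pick lying flat on the bench along its x axis: square handle 80 mm long, 16 mm wide (y), 16 mm high; at +x a thin 4 mm rod at mid height, bent to +y at its end, reaching to x +80 mm, y +12 mm. Origin: on the underside at the middle of the handle, also about its centre of mass; z up. The handle ends at x -40 mm. It may lie either way round in its pocket. About 70 g.
- fishtail: Bystander, to be left alone: white nozzle with a round collar 32 mm across and a flat fan-shaped spout 44 mm wide, 70 mm high, standing beyond the stock. Origin: centre of the underside.
- tape: Bystander, to be left alone: roll of paper tape lying flat, 96 mm across, 25 mm high, with a 76 mm hole. Origin: centre of the underside.
- jar: Bystander, to be left alone: round lidded jar with a paper band, 66 mm across, 85 mm high. Origin: centre of the underside.

How it is judged:
By the outcome, as a careful person would: the job done as asked, in the order asked, and still so for the second after the job is handed in, with the robot touching nothing.
It also fails if it takes over 112 s, if anything falls off the work surface, if the arm or the gripper's body presses on something with over 40 N, if the wrist force passes 120 N, or if a joint passes its speed limit or range.

## Working session

There is one attempt and no reset: what is moved stays moved. The work goes in short steps, Python scripts to look and compute and a tool call to move; the robot and the scene stay as the last step left them, time stands still between calls to the robot, and variables do not carry over. Pictures are saved under pics/ and viewed, at most 14 in all, crops included, and the job is handed in when it is done.

Besides the shell and the picture viewer there is one more tool, called after "Request:" as a command line: name --pt "numbers of a row" for each row, then --argument value for the rest. drive_tool: Moves the arm, as the interface text tells. Its arguments: {"type":"object","properties":{"moves":{"type":"array"},"grip_force":{"type":"number"}},"required":["moves"]}

```bash
mkdir -p pics; ls
python3 - <<'E'
from workcell import robot
import cv2, numpy as np
print(robot.state())
for n in ("top","side"):
    d=robot.get_image(n); cv2.imwrite(f"pics/{n}0.png",d["pixels"][...,::-1]); np.savez(f"{n}0.npz",**d)
    print(n,d["fx"],d["cx"],d["cy"],d["R"],d["t"])
E
```

```text
pics
{'time': 0.0, 'qpos': array([-1.24747595e+00,  4.94199389e-01,  1.34613325e+00, -1.55560845e-05,
        1.30249501e+00, -9.54999607e-02]), 'joint_vel': array([-4.04745215e-04, -4.68019651e-04, -1.71415815e-04,  2.65890454e-03,
        6.23029219e-04,  9.06676515e-05]), 'effort': array([-4.75331453e-04, -8.82166028e+01, -3.83865809e+01, -2.46563886e-04,
        1.00767135e-02, -9.60191346e-05]), 'ee_pos': array([ 0.25406024, -0.5706384 ,  0.23068946]), 'orientation': array([-3.14036186e+00, -1.02836622e-04,  4.18824409e-01]), 'ft_force': array([-0.19374999,  0.44167869,  0.25338486]), 'torque': array([-0.06994807, -0.00853782,  0.04273006]), 'gripper_force': 0.0, 'finger_gap': 1.0036671899156346}
top 491.4026497275166 317.8300005156499 233.23774853020532 [[ 0.02945836 -0.99938618 -0.0189597 ]
 [-0.99602062 -0.02775244 -0.08469196]
 [ 0.0841138   0.02137913 -0.99622678]] [0.00193686 0.61404447 0.84286726]
side 451.7811961369122 327.0708103101323 229.3505284798949 [[-0.991137   -0.1324504  -0.01021462]
 [-0.07726589  0.63731646 -0.76671879]
 [ 0.10806216 -0.75913412 -0.64190183]] [0.61469272 0.08441496 0.78107909]
```

View pics/top0.png

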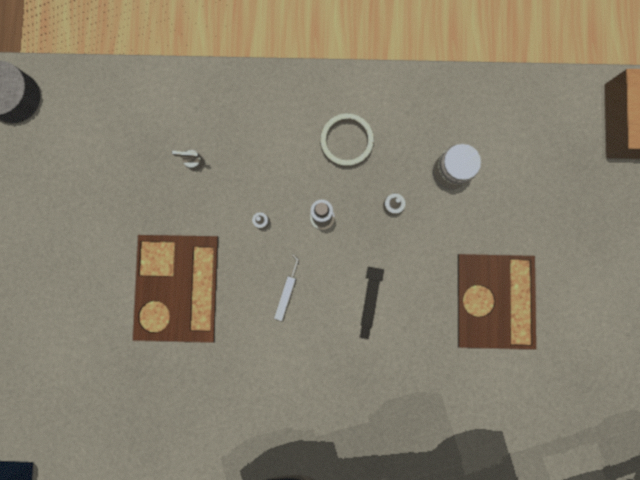

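View pics/side0.png

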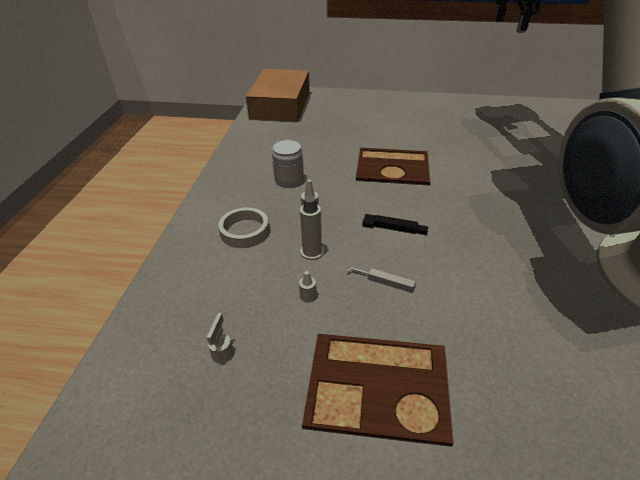

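The top view (up = +x, left = +y) shows board_three at (176,289) with its square pocket top-left, and board_two at (497,301). The small nozzle is at (260,220), the cartridge at (321,212), the large nozzle at (395,204), the pick at (287,290) and the shaper at (371,302). The fishtail is at (188,157), the tape at (347,140) and the jar at (461,163).

```bash
cat > h.py <<'E'
import numpy as np, cv2
from scipy.optimize import least_squares
def cloud(d):
    v,u=np.mgrid[:480,:640]; z=d["z_map"].astype(float)
    P=np.stack([(u-d["cx"])/d["fx"]*z,(v-d["cy"])/d["fy"]*z,z],-1)
    W=(P-d["t"])@d["R"]; W[z==0]=np.nan; return W
def plane(d,uv,h):
    r=np.c_[(uv[:,0]-d["cx"])/d["fx"],(uv[:,1]-d["cy"])/d["fy"],np.ones(len(uv))]@d["R"]
    c=-d["R"].T@d["t"]; return c+r*((h-c[2])/r[:,2])[:,None]
def rect(p):
    (c,s,a)=cv2.minAreaRect((np.asarray(p)[:,:2]*1000).astype(np.float32)); return np.round(c,1),np.round(s,1),round(a,1)
def circ(p,r):
    f=lambda q:np.hypot(p[:,0]-q[0],p[:,1]-q[1])-r
    s=least_squares(f,p[:,:2].mean(0),loss="soft_l1",f_scale=.001); return np.round(s.x*1000,1),round(1000*np.sqrt(np.median(s.fun**2)),2)
E
python3 - <<'E'
from h import *
for n in ("top","side"):
    d=dict(np.load(n+"0.npz")); W=cloud(d); Z=W[...,2]; px=d["pixels"].astype(int)
    near=(W[...,0]>.3)&(W[...,0]<.9)&(abs(W[...,1])<.5)
    print(n,"bench z",np.nanmedian(Z[near]))
    # heights: components of z>7mm
    m=(near&(Z>.012)).astype(np.uint8)
    k,L,st,_=cv2.connectedComponentsWithStats(m)
    for i in range(1,k):
        if st[i,4]<30: continue
        p=W[L==i]; print(" obj px",st[i],"ctr",p.mean(0).round(3),"zmax",p[:,2].max().round(4),"rect",rect(p))
        for r in (.018,.014):
            q=p[(p[:,2]>.012)&(p[:,2]<(.09 if p[:,2].max()>.09 else .032))]
            if len(q)>15: print("    circ",r,circ(q,r), len(q))
    R,G,B=px[...,0],px[...,1],px[...,2]
    for nm,m,h in (("walnut",(R-B>25)&(R<125),.009),("cork",(R-B>40)&(R>=140),.004)):
        m=(m&near&(abs(Z)<.02)).astype(np.uint8)
        k,L,st,_=cv2.connectedComponentsWithStats(m)
        for i in range(1,k):
            if st[i,4]<250: continue
            v,u=np.where(L==i); print(" ",nm,st[i],rect(plane(d,np.c_[u,v].astype(float),h)),"z",np.nanmedian(Z[L==i]).round(4))
E
```

```text
top bench z 0.0008592274283163984
 obj px [ 607   73   23   85 1466] ctr [ 0.834 -0.498  0.043] zmax 0.0755 rect (array([ 833.4, -497.4]), array([  5.3, 132.9]), 90.0)
    circ 0.018 (array([ 833.6, -506.6]), np.float64(16.85)) 441
    circ 0.014 (array([ 834. , -503.5]), np.float64(20.17)) 441
 obj px [320 114  53  53 969] ctr [ 0.784 -0.027  0.024] zmax 0.0302 rect (array([784.6, -26.2]), array([95. , 93.8]), 1.6)
    circ 0.018 (array([785.1, -26.7]), np.float64(24.89)) 969
    circ 0.014 (array([785.1, -26.7]), np.float64(28.89)) 969
 obj px [ 433  144   48   45 1577] ctr [ 0.729 -0.211  0.075] zmax 0.0921 rect (array([ 733.2, -215. ]), array([63.4, 63.7]), 76.7)
    circ 0.018 (array([ 728.1, -209.7]), np.float64(6.72)) 1574
    circ 0.014 (array([ 727.9, -209.5]), np.float64(9.56)) 1574
 obj px [172 150  30  20 357] ctr [0.738 0.249 0.046] zmax 0.0742 rect (array([740.5, 250.7]), array([34.9, 30.7]), 48.1)
    circ 0.018 (array([745.8, 252.4]), np.float64(2.02)) 146
    circ 0.014 (array([741.7, 250.4]), np.float64(1.37)) 146
 obj px [383 194  22  21 364] ctr [ 0.667 -0.111  0.
[... 3975 characters left out ...]
.6]), 63.6)
    circ 0.018 (array([746.1, 247.2]), np.float64(1.35)) 300
    circ 0.014 (array([743.1, 251. ]), np.float64(0.89)) 300
  walnut [ 356  147   74   35 1568] (array([ 505.1, -303.8]), array([165.6, 136.8]), 0.2) z 0.0099
  walnut [ 302  333  152  111 8095] (array([512.3, 272. ]), array([191. , 146.1]), 0.5) z 0.01
  cork [363 152  61   8 324] (array([ 505.7, -348.9]), array([145.6,  25.4]), 0.3) z 0.0055
  cork [ 329  341  102   28 1790] (array([513.1, 222.9]), array([147.1,  32.2]), 0.6) z 0.0055
  cork [ 313  382   49   46 1731] (array([564.5, 307.8]), array([59.7, 58.7]), 0.4) z 0.0055
  cork [ 397  395   41   38 1169] (array([460. , 307.4]), array([52.4, 51. ]), 7.3) z 0.0055
```

```bash
cat >> h.py <<'E'
def go(x,y,z,yaw_deg=0):
    from workcell import robot
    s=robot.state(); p=s["ee_pos"]; w=s["orientation"][2]; c,n=np.cos(w),np.sin(w); d=np.array([x,y,z])-p
    print("shift",np.round([d[0]*c+d[1]*n,d[0]*n-d[1]*c,-d[2]],4),"turn",round(np.degrees(w)-yaw_deg,2),"| at",p.round(4),"rpy",s["orientation"].round(4),"t",round(s["time"],2),"gap",round(s["finger_gap"],3),"F",s["ft_force"].round(1))
E
python3 - <<'E'
from h import *
reg={"shaper":((.41,.58),(-.12,-.03),.0155,.1),"pick":((.44,.56),(.03,.12),.0135,.1),
 "large":((.64,.70),(-.15,-.08),.01,.035),"cart":((.61,.68),(-.02,.05),.01,.095),"small":((.60,.67),(.09,.16),.01,.033)}
for n in ("top","side"):
    d=dict(np.load(n+"0.npz")); W=cloud(d); W[...,2]-=(.0009 if n=="top" else .0014); W=W.reshape(-1,3)
    for k,(a,b,lo,hi) in reg.items():
        p=W[(W[:,0]>a[0])&(W[:,0]<a[1])&(W[:,1]>b[0])&(W[:,1]<b[1])&(W[:,2]>lo)&(W[:,2]<hi)]
        if k in("shaper","pick"):
            q=p[:,:2]; v=np.linalg.svd(q-q.mean(0),full_matrices=False)[2][0]
            print(n,k,len(p),"rect",rect(p),"pca",np.degrees(np.arctan2(v[1],v[0])).round(1),p[:,2].max().round(4))
        else: print(n,k,len(p),circ(p,{"large":.018,"cart":.018,"small":.014}[k]))
go(.670,-.115,.231)
E
```

```text
top shaper 491 rect (array([500.8, -76.5]), array([ 19.7, 100.4]), 81.7) pca 171.8 0.0237
top pick 361 rect (array([497.3,  76.1]), array([15.8, 78.9]), 74.1) pca 164.3 0.0198
top large 114 (array([ 669.8, -113.8]), np.float64(1.03))
top cart 98 (array([644.9,  14.1]), np.float64(0.08))
top small 72 (array([634. , 123.6]), np.float64(1.17))
side shaper 279 rect (array([494.6, -76.1]), array([21.7, 84.5]), 80.1) pca 171.7 0.0201
side pick 340 rect (array([499.4,  75.1]), array([17.7, 79.6]), 73.1) pca 163.6 0.0181
side large 45 (array([ 671.5, -116. ]), np.float64(0.57))
side cart 728 (array([646.6,  12.2]), np.float64(0.51))
side small 174 (array([636.1, 121. ]), np.float64(0.52))
shift [ 5.653e-01 -2.472e-01 -2.000e-04] turn 23.99 | at [ 0.2541 -0.5707  0.2308] rpy [-3.1405e+00 -1.0000e-04  4.1880e-01] t 0.1 gap 0.997 F [ 0.3  1.  -0.1]
```

Request:
drive_tool --pt "0.113 -0.049 0 10 0.075" --pt "0.226 -0.099 0 20 0.075" --pt "0.34 -0.148 0 24 0.075" --pt "0.452 -0.198 0 24 0.075" --pt "0.566 -0.247 0 24 0.075"

```text
time: 0.72
ee_pos: [0.4638, -0.341, 0.2311]
orientation: [-3.141, 0.0, -0.0]
ft_force: [1.3, -0.5, -0.4]
finger_gap: 0.88
gripper_force: 0.0
```

```bash
python3 -c "
from h import go; go(.6706,-.1149,.231)"
```

```text
shift [ 2.067e-01 -2.262e-01  1.000e-04] turn -0.02 | at [ 0.4638 -0.341   0.2311] rpy [-3.1414e+00  2.0000e-04 -3.0000e-04] t 0.72 gap 0.88 F [ 1.3 -0.5 -0.4]
```

Request:
drive_tool --pt "0.2 -0.218 0 0 0.075" --pt "0.2 -0.218 0 0 0.075" --pt "0.2 -0.218 0 0 0.075" --pt "0.2 -0.218 0 0 0.075" --pt "0.2 -0.218 0 0 0.075"

```text
time: 1.35
ee_pos: [0.6641, -0.1224, 0.2309]
orientation: [-3.141, 0.0, 0.001]
ft_force: [0.7, -0.6, -0.1]
finger_gap: 0.878
gripper_force: 0.0
```

Request:
drive_tool --pt "0 0 0.05 0 0.075" --pt "0 0 0.1 0 0.075" --pt "0 0 0.1 0 0.075" --pt "0 0 0.1 0 0.075"

```text
time: 1.85
ee_pos: [0.6636, -0.1251, 0.133]
orientation: [3.141, -0.002, -0.0]
ft_force: [0.5, -0.9, 1.7]
finger_gap: 0.88
gripper_force: 0.0
```

```bash
python3 -c "
from h import go; go(.6706,-.1149,.004)"
```

```text
shift [ 0.007  -0.0102  0.129 ] turn -0.01 | at [ 0.6636 -0.1251  0.133 ] rpy [ 3.1411e+00 -1.6000e-03 -2.0000e-04] t 1.85 gap 0.88 F [ 0.5 -0.9  1.7]
```

Request:
drive_tool --pt "0.007 -0.009 0 0 0.075" --pt "0.007 -0.009 0.05 0 0.075" --pt "0.007 -0.009 0.09 0 0.075" --pt "0.007 -0.009 0.09 0 0.075" --pt "0.007 -0.009 0.09 0 0.075"

```text
time: 2.48
ee_pos: [0.6714, -0.1159, 0.0437]
orientation: [3.141, -0.003, 0.0]
ft_force: [0.4, -0.5, 0.6]
finger_gap: 0.874
gripper_force: 0.0
```

```bash
python3 -c "
from h import *; go(.6706,-.1149,.004)
from workcell import robot
d=robot.get_image('side'); cv2.imwrite('pics/s1.png',cv2.resize(d['pixels'][150:300,240:440,::-1],None,fx=3,fy=3))"
```

```text
shift [-0.0008 -0.001   0.0397] turn 0.0 | at [ 0.6714 -0.1159  0.0437] rpy [ 3.1409e+00 -2.9000e-03  0.0000e+00] t 2.48 gap 0.874 F [ 0.4 -0.5  0.6]
```

View pics/s1.png

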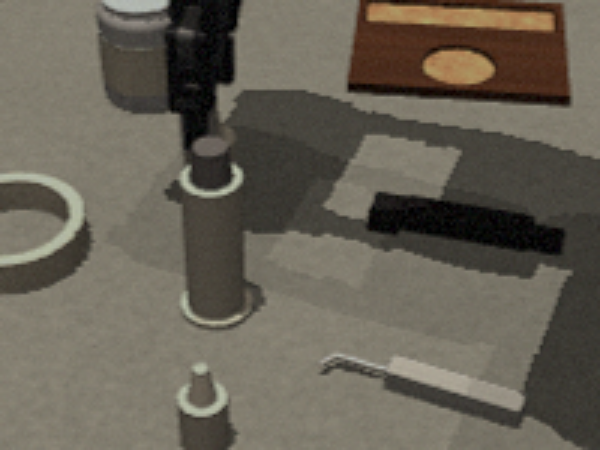

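The crop shows the gripper at (205,100), lined up over the large nozzle, which the cartridge hides. I'll descend and close.

Request:
drive_tool --pt "-0.001 -0.001 0.02 0 0.075" --pt "-0.001 -0.001 0.04 0 0.075" --pt "-0.001 -0.001 0.04 0 0.075" --pt "-0.001 -0.001 0.04 0 0.03" --pt "-0.001 -0.001 0.04 0 0.025" --grip_force 30

```text
time: 3.15
ee_pos: [0.6689, -0.1148, 0.0014]
orientation: [3.142, -0.0, -0.0]
ft_force: [0.6, -0.4, 0.1]
finger_gap: 0.466
gripper_force: 0.0
```

Request:
drive_tool --pt "0 0 0 0 0.025" --pt "0 0 0 0 0.025" --pt "0 0 0 0 0.025" --pt "0 0 0 0 0.025" --pt "0 0 0 0 0.025"

```text
time: 3.78
ee_pos: [0.669, -0.1148, 0.0016]
orientation: [3.141, -0.0, -0.0]
ft_force: [-0.4, -1.3, 5.8]
finger_gap: 0.405
gripper_force: 30.0
```

Request:
drive_tool --pt "0 0 -0.04 0 0.025" --pt "0 0 -0.1 0 0.025" --pt "0 0 -0.16 0 0.025" --pt "0 0 -0.16 0 0.025" --pt "0 0 -0.16 0 0.025"

```text
time: 4.4
ee_pos: [0.6685, -0.1147, 0.161]
orientation: [-3.141, 0.0, -0.0]
ft_force: [-0.1, -0.5, -0.8]
finger_gap: 0.395
gripper_force: 30.1
```

Request:
drive_tool --pt "-0.025 -0.05 0 0 0.025" --pt "-0.05 -0.1 0 0 0.025" --pt "-0.075 -0.15 0 0 0.025" --pt "-0.1 -0.2 0 0 0.025" --pt "-0.125 -0.25 0 0 0.025"

```text
time: 5.03
ee_pos: [0.542, 0.1365, 0.1598]
orientation: [3.141, 0.003, -0.0]
ft_force: [0.3, 0.8, -0.2]
finger_gap: 0.4
gripper_force: 30.1
```

Request:
drive_tool --pt "-0.025 -0.05 0 0 0.025" --pt "-0.05 -0.1 0 0 0.025" --pt "-0.075 -0.15 0 0 0.025" --pt "-0.087 -0.174 0 0 0.025" --pt "-0.087 -0.174 0 0 0.025"

```text
time: 5.65
ee_pos: [0.4551, 0.3103, 0.1599]
orientation: [3.14, 0.003, 0.003]
ft_force: [1.3, -0.7, -0.7]
finger_gap: 0.402
gripper_force: 30.1
```

```bash
python3 -c "
from h import *; go(.457,.3087,.0056)"
```

```text
shift [0.0019 0.0016 0.1543] turn 0.15 | at [0.4551 0.3103 0.1599] rpy [3.1404e+00 2.5000e-03 2.6000e-03] t 5.65 gap 0.402 F [ 1.3 -0.7 -0.7]
```

Request:
drive_tool --pt "0.002 0.002 0.05 0 0.025" --pt "0.002 0.002 0.1 0 0.025" --pt "0.002 0.002 0.1 0 0.025" --pt "0.002 0.002 0.1 0 0.025"

```text
time: 6.15
ee_pos: [0.4594, 0.307, 0.0622]
orientation: [-3.142, -0.0, -0.001]
ft_force: [0.1, 0.7, 0.3]
finger_gap: 0.401
gripper_force: 30.2
```

```bash
python3 -c "
from h import *; go(.457,.3087,.0056)
from workcell import robot
d=robot.get_image('side'); cv2.imwrite('pics/s2.png',cv2.resize(d['pixels'][280:480,290:490,::-1],None,fx=3,fy=3))"
```

```text
shift [-0.0025 -0.0017  0.0566] turn -0.04 | at [0.4594 0.307  0.0622] rpy [-3.1415e+00 -2.0000e-04 -6.0000e-04] t 6.15 gap 0.401 F [0.1 0.7 0.3]
```

View pics/s2.png

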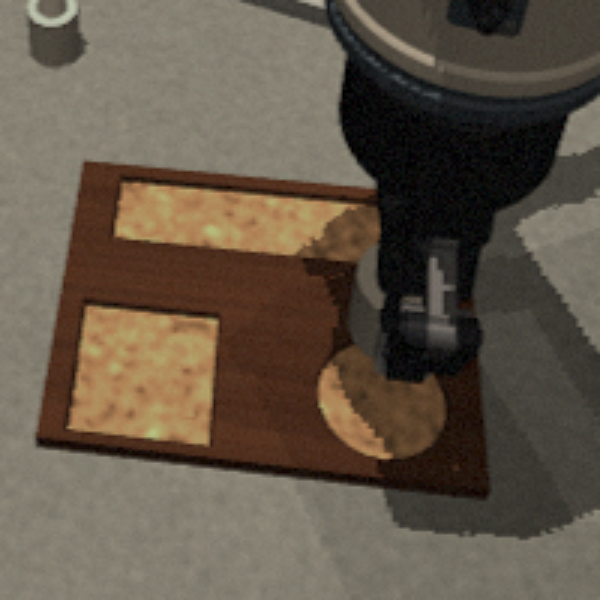

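The nozzle shows to the left of the finger, around (370,310). I'll measure its offset from the gripper.

Run:
```python
from h import *
from workcell import robot
for n,o,b in (("top",(.0012,-.0015),.0009),("side",(-.0012,.0015),.0014)):
    d=robot.get_image(n); W=cloud(d); W[...,:2]+=o; W[...,2]-=b; px=d["pixels"].astype(int)
    m=(abs(W[...,0]-.46)<.045)&(abs(W[...,1]-.308)<.045)&(W[...,2]>.045)&(W[...,2]<.14)
    v,u=np.where(m); 
    print(n,m.sum(), u.min(),u.max(),v.min(),v.max())
    for lo in np.arange(.04,.14,.01):
        q=W[m&(W[...,2]>lo)&(W[...,2]<lo+.01)]
        br=px[m&(W[...,2]>lo)&(W[...,2]<lo+.01)].mean(1)
        w=q[br>70]
        if len(w)>4: print(round(lo,2),len(q),len(w),w[:,:2].min(0).round(3),w[:,:2].max(0).round(3))
```

```text
top 251 129 157 307 335
0.06 20 5 [0.475 0.295] [0.479 0.306]
0.09 59 51 [0.473 0.295] [0.48  0.315]
side 727 406 448 340 407
0.09 174 112 [0.456 0.296] [0.479 0.323]
```

Request:
drive_tool --pt "-0.002 -0.002 0.025 0 0.025" --pt "-0.002 -0.002 0.045 0 0.025" --pt "-0.002 -0.002 0.052 0 0.025" --pt "-0.002 -0.002 0.056 0 0.025" --pt "-0.002 -0.002 0.056 0 0.025"

```text
time: 6.92
ee_pos: [0.4573, 0.3095, 0.0059]
orientation: [-3.141, -0.001, -0.0]
ft_force: [-0.1, 1.3, 0.0]
finger_gap: 0.403
gripper_force: 30.2
```

Request:
drive_tool --pt "0 0 0 0 0.025" --pt "0 0 0 0 0.025"

```text
time: 7.18
ee_pos: [0.457, 0.3094, 0.0057]
orientation: [-3.141, -0.001, -0.0]
ft_force: [-0.0, -0.3, 0.1]
finger_gap: 0.395
gripper_force: 30.2
```

Request:
drive_tool --pt "0 0 0.001 0 0.025" --pt "0 0 0.001 0 0.025" --pt "0 0 0.001 0 0.065" --pt "0 0 0.001 0 0.065" --pt "0 0 0.001 0 0.065"

```text
time: 7.8
ee_pos: [0.4573, 0.3088, 0.0046]
orientation: [3.141, -0.001, 0.0]
ft_force: [2.3, -7.1, 4.7]
finger_gap: 0.511
gripper_force: 30.0
```

Request:
drive_tool --pt "0 0 -0.02 0 0.065" --pt "0 0 -0.06 0 0.065" --pt "0 0 -0.11 0 0.065" --pt "0 0 -0.15 0 0.065" --pt "0 0 -0.15 0 0.065"

```text
time: 8.43
ee_pos: [0.4583, 0.31, 0.1573]
orientation: [-3.139, -0.005, -0.0]
ft_force: [0.9, 0.1, -0.8]
finger_gap: 0.76
gripper_force: 0.0
```

```bash
python3 -c "
from h import *; go(.4937,-.0762,.155,-8.2)
from workcell import robot
d=robot.get_image('side'); cv2.imwrite('pics/s3.png',cv2.resize(d['pixels'][280:480,290:490,::-1],None,fx=2,fy=2))"
```

```text
shift [0.0354 0.3862 0.0023] turn 8.2 | at [0.4583 0.31   0.1573] rpy [-3.139e+00 -4.900e-03 -1.000e-04] t 8.43 gap 0.76 F [ 0.9  0.1 -0.8]
```

View pics/s3.png

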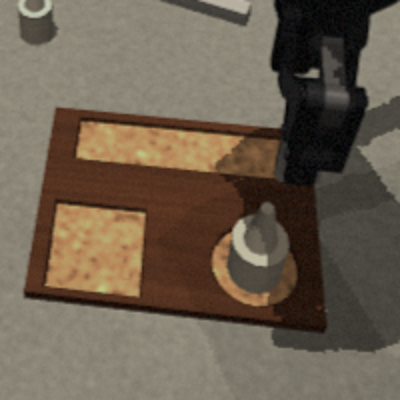

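The large nozzle stands upright in the round pocket, with its base near (258,280) in the crop. Next is the shaper.

Request:
drive_tool --pt "0.006 0.06 0 4 0.05" --pt "0.011 0.12 0 8 0.05" --pt "0.016 0.18 0 8 0.05" --pt "0.022 0.24 0 8 0.05" --pt "0.028 0.3 0 8 0.05"

```text
time: 9.1
ee_pos: [0.4841, 0.0074, 0.1532]
orientation: [3.142, 0.002, -0.14]
ft_force: [1.9, -0.1, 0.4]
finger_gap: 0.582
gripper_force: 0.0
```

Request:
drive_tool --pt "-0.005 0.058 0 0 0.05" --pt "-0.006 0.086 0 0 0.05" --pt "-0.006 0.086 0.04 0 0.05" --pt "-0.006 0.086 0.09 0 0.05" --pt "-0.006 0.086 0.09 0 0.05"

```text
time: 9.72
ee_pos: [0.4642, -0.0744, 0.0613]
orientation: [-3.14, 0.008, -0.14]
ft_force: [-0.2, 0.3, 0.9]
finger_gap: 0.584
gripper_force: 0.0
```

```bash
python3 -c "
from h import *; go(.4937,-.0762,.0045,-8.2)"
```

```text
shift [ 0.0295 -0.0023  0.0568] turn 0.18 | at [ 0.4642 -0.0744  0.0613] rpy [-3.1404  0.0077 -0.1399] t 9.72 gap 0.584 F [-0.2  0.3  0.9]
```

Request:
drive_tool --pt "0.029 -0.002 0 0 0.05" --pt "0.029 -0.002 0 0 0.05" --pt "0.029 -0.002 0.02 0 0.05" --pt "0.029 -0.002 0.02 0 0.05"

```text
time: 10.22
ee_pos: [0.495, -0.0768, 0.0445]
orientation: [-3.141, 0.002, -0.139]
ft_force: [0.6, -0.4, 0.5]
finger_gap: 0.585
gripper_force: 0.0
```

```bash
python3 -c "
from h import *; go(.4937,-.0762,.0045,-8.2)
from workcell import robot
d=robot.get_image('side'); cv2.imwrite('pics/s4.png',cv2.resize(d['pixels'][150:290,320:480,::-1],None,fx=3,fy=3))"
```

```text
shift [-0.0014 -0.0004  0.04  ] turn 0.21 | at [ 0.495  -0.0768  0.0445] rpy [-3.1414e+00  1.7000e-03 -1.3940e-01] t 10.22 gap 0.585 F [ 0.6 -0.4  0.5]
```

View pics/s4.png

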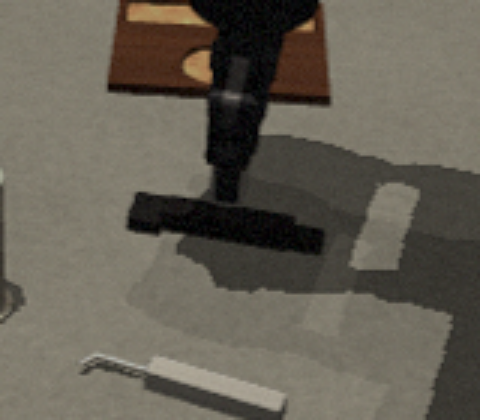

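The fingers are over the middle of the shaper's handle, at crop (228,195). I'll descend and grip.

Request:
drive_tool --pt "-0.001 0 0.02 0 0.05" --pt "-0.001 0 0.038 0 0.05" --pt "-0.001 0 0.038 0 0.05" --pt "-0.001 0 0.038 0 0.015" --pt "-0.001 0 0.038 0 0.01" --grip_force 45

```text
time: 10.9
ee_pos: [0.4954, -0.0772, 0.0074]
orientation: [3.141, -0.001, -0.14]
ft_force: [-3.2, 0.1, 14.1]
finger_gap: 0.222
gripper_force: 43.6
```

Request:
drive_tool --pt "0 0 0 0 0.01" --pt "0 0 0 0 0.01" --pt "0 0 0 0 0.01" --pt "0 0 0 0 0.01"

```text
time: 11.4
ee_pos: [0.4954, -0.0771, 0.0074]
orientation: [3.141, -0.001, -0.14]
ft_force: [-1.8, -0.1, 12.3]
finger_gap: 0.218
gripper_force: 43.9
```

Request:
drive_tool --pt "0 0 -0.03 0 0.01" --pt "0 0 -0.07 0 0.01" --pt "0 0 -0.1 0 0.01" --pt "0 0 -0.1 0 0.01"

```text
time: 11.9
ee_pos: [0.4962, -0.0773, 0.1088]
orientation: [3.141, -0.005, -0.14]
ft_force: [0.1, 0.2, -1.5]
finger_gap: 0.214
gripper_force: 45.0
```

Request:
drive_tool --pt "-0.005 -0.06 0 -2 0.01" --pt "-0.01 -0.12 0 -4 0.01" --pt "-0.015 -0.18 0 -6.5 0.01" --pt "-0.02 -0.24 0 -8.5 0.01" --pt "-0.026 -0.301 0 -8.5 0.01"

```text
time: 12.52
ee_pos: [0.5106, 0.2266, 0.1058]
orientation: [3.141, 0.001, 0.009]
ft_force: [2.0, -0.8, -0.2]
finger_gap: 0.216
gripper_force: 45.1
```

Request:
drive_tool --pt "0 0 0 0 0.01" --pt "0 0 0 0 0.01"

```text
time: 12.78
ee_pos: [0.5105, 0.2245, 0.1057]
orientation: [3.141, 0.001, 0.009]
ft_force: [-0.1, -0.5, 0.3]
finger_gap: 0.217
gripper_force: 45.0
```

```bash
cat > look.py <<'E'
from h import *
from workcell import robot
import sys
go(*map(float,sys.argv[1:5]))
x,y,h=.512,.225,float(sys.argv[5])
for n,o,b in (("top",(.0012,-.0015),.0009),("side",(-.0012,.0015),.0014)):
    d=robot.get_image(n); cv2.imwrite(f"pics/{n}_{sys.argv[6]}.png",d["pixels"][...,::-1]); W=cloud(d); W[...,:2]+=o; W[...,2]-=b
    m=(abs(W[...,0]-float(sys.argv[7]))<.085)&(abs(W[...,1]-float(sys.argv[8]))<.04)&(W[...,2]>h-.004)&(W[...,2]<h+.02)&(d["pixels"].max(-1)<255)
    q=W[m]; print(n,len(q)); 
    if len(q)>20: print(rect(q),"x",q[:,0].min().round(4),q[:,0].max().round(4))
    for s in (-1,1):
        e=q[(q[:,0]-float(sys.argv[7]))*s>.046]
        if len(e)>5: print("  end",s,len(e),e[:,:2].mean(0).round(4),"y",e[:,1].min().round(4),e[:,1].max().round(4))
E
python3 look.py .5125 .2248 .0114 .5 .112 sh .512 .225
```

```text
shift [ 0.002  -0.0002  0.0943] turn 0.04 | at [0.5105 0.2245 0.1057] rpy [3.1411e+00 1.1000e-03 9.5000e-03] t 12.78 gap 0.217 F [-0.1 -0.5  0.3]
top 724
(array([510.5, 222. ]), array([126.5,  29.4]), 2.4) x 0.4469 0.5733
  end -1 116 [0.4563 0.2236] y 0.2155 0.2316
  end 1 162 [0.5657 0.2245] y 0.2093 0.2392
side 1229
(array([510.7, 231.3]), array([ 35.7, 126.3]), 87.1) x 0.4472 0.5732
  end -1 146 [0.4566 0.2262] y 0.2165 0.2339
  end 1 200 [0.5655 0.2272] y 0.211 0.2418
```

Request:
drive_tool --pt "0.001 0 0.04 0 0.01" --pt "0.001 0 0.075 0 0.01" --pt "0.001 0 0.086 0 0.01" --pt "0.001 0 0.091 0 0.01" --pt "0.001 0 0.091 0 0.01"

```text
time: 13.5
ee_pos: [0.5126, 0.2246, 0.016]
orientation: [-3.141, -0.001, 0.008]
ft_force: [-0.6, -0.6, -0.4]
finger_gap: 0.215
gripper_force: 45.0
```

Request:
drive_tool --pt "0 0 0.002 0 0.01" --pt "0 0 0.003 0 0.01" --pt "0 0 0.003 0 0.01"

```text
time: 13.88
ee_pos: [0.5122, 0.2248, 0.0125]
orientation: [-3.141, -0.0, 0.009]
ft_force: [-0.6, 0.3, -0.0]
finger_gap: 0.221
gripper_force: 45.0
```

```bash
python3 look.py .5125 .2248 .0114 .5 .018 sh2 .512 .225
```

```text
shift [ 0.0003 -0.      0.0011] turn 0.0 | at [0.5122 0.2248 0.0125] rpy [-3.1415e+00 -3.0000e-04  8.8000e-03] t 13.88 gap 0.221 F [-0.6  0.3 -0. ]
top 392
(array([511.7, 222.4]), array([125.7,  29.6]), 1.8) x 0.449 0.5748
  end -1 25 [0.4555 0.218 ] y 0.2151 0.2215
  end 1 155 [0.5664 0.2239] y 0.2095 0.2391
side 1024
(array([511.8, 232.2]), array([ 35.7, 126.2]), 86.9) x 0.4481 0.5747
  end -1 126 [0.4572 0.227 ] y 0.2188 0.2347
  end 1 198 [0.5663 0.2278] y 0.2115 0.2424
```

Request:
drive_tool --pt "0 0 0.001 0 0.01" --pt "0 0 0.001 0 0.01" --pt "0 0 0.001 0 0.035" --pt "0 0 0.001 0 0.045" --pt "0 0 0.001 0 0.045"

```text
time: 14.6
ee_pos: [0.5121, 0.2247, 0.0112]
orientation: [3.142, 0.0, 0.009]
ft_force: [-0.4, -1.4, 0.1]
finger_gap: 0.522
gripper_force: 0.0
```

Request:
drive_tool --pt "0 0 -0.005 0 0.045" --pt "0 0 -0.03 0 0.045" --pt "0 0 -0.08 0 0.06" --pt "0 0 -0.14 0 0.075" --pt "0 0 -0.17 0 0.075"

```text
time: 15.22
ee_pos: [0.5129, 0.225, 0.1848]
orientation: [-3.14, -0.004, 0.009]
ft_force: [0.0, 0.3, 0.0]
finger_gap: 0.878
gripper_force: 0.0
```

```bash
python3 look.py .6458 .0131 .183 0 .017 sh3 .512 .225; python3 -c "
from h import *; d=cv2.imread('pics/side_sh3.png'); cv2.imwrite('pics/s5.png',cv2.resize(d[280:480,290:490],None,fx=2,fy=2))"
```

```text
shift [0.1311 0.213  0.0018] turn 0.5 | at [0.5129 0.225  0.1848] rpy [-3.1405 -0.0036  0.0087] t 15.22 gap 0.878 F [0.  0.3 0. ]
top 608
(array([508.9, 220.5]), array([161.7,  42.9]), 10.5) x 0.4301 0.5845
  end -1 84 [0.4567 0.2236] y 0.2018 0.2315
  end 1 157 [0.5665 0.2246] y 0.2094 0.2563
side 1231
(array([511.7, 228.7]), array([ 31.1, 126.8]), 88.0) x 0.4481 0.5749
  end -1 125 [0.4571 0.2271] y 0.2184 0.2353
  end 1 201 [0.5664 0.2276] y 0.2113 0.2422
```

View pics/s5.png

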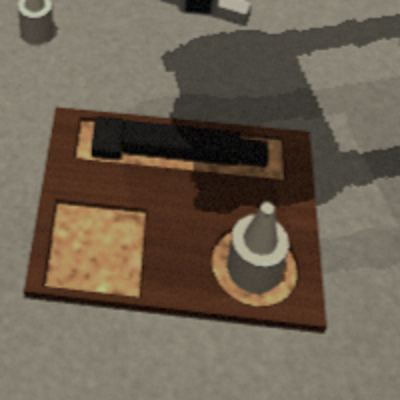

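The shaper lies flat in the long pocket, about (95–270, 140) in the crop. Next is the cartridge.

Request:
drive_tool --pt "0.033 0.053 0 0.5 0.075" --pt "0.066 0.106 0 0.5 0.075" --pt "0.1 0.16 0 0.5 0.075" --pt "0.131 0.213 0 0.5 0.075" --pt "0.131 0.213 0 0.5 0.075"

```text
time: 15.95
ee_pos: [0.6464, 0.0089, 0.1803]
orientation: [3.141, -0.0, -0.004]
ft_force: [-0.5, 0.7, -0.2]
finger_gap: 0.876
gripper_force: 0.0
```

Request:
drive_tool --pt "0 0 0 0 0.075" --pt "0 0 0 0 0.075" --pt "0 0 0 0 0.075"

```text
time: 16.32
ee_pos: [0.6445, 0.0139, 0.1814]
orientation: [-3.142, 0.0, 0.001]
ft_force: [0.2, 0.5, -0.3]
finger_gap: 0.876
gripper_force: 0.0
```

```bash
python3 -c "
from h import *; go(.6458,.0131,.062)"
```

```text
shift [0.0013 0.0008 0.1194] turn 0.07 | at [0.6445 0.0139 0.1814] rpy [-3.1415e+00  1.0000e-04  1.2000e-03] t 16.32 gap 0.876 F [ 0.2  0.5 -0.3]
```

Request:
drive_tool --pt "0.001 0.001 0.04 0 0.075" --pt "0.001 0.001 0.08 0 0.075" --pt "0.001 0.001 0.11 0 0.075" --pt "0.001 0.001 0.119 0 0.075" --pt "0.001 0.001 0.119 0 0.075"

```text
time: 16.95
ee_pos: [0.646, 0.0122, 0.0626]
orientation: [-3.142, 0.0, 0.0]
ft_force: [0.5, 0.4, 0.6]
finger_gap: 0.877
gripper_force: 0.0
```

Request:
drive_tool --pt "0 0 0 0 0.04" --pt "0 0 0 0 0.025" --pt "0 0 0 0 0.025" --pt "0 0 0 0 0.025" --pt "0 0 0 0 0.025" --grip_force 50

```text
time: 17.58
ee_pos: [0.6466, 0.0119, 0.0635]
orientation: [3.142, -0.002, -0.0]
ft_force: [-1.2, 1.3, 6.9]
finger_gap: 0.404
gripper_force: 49.2
```

Request:
drive_tool --pt "0 0 0 0 0.025" --pt "0 0 0 0 0.025" --pt "0 0 0 0 0.025"

```text
time: 17.95
ee_pos: [0.6466, 0.0119, 0.0635]
orientation: [3.142, -0.002, -0.0]
ft_force: [-0.9, 1.5, 7.9]
finger_gap: 0.411
gripper_force: 49.2
```

Request:
drive_tool --pt "0 0 -0.03 0 0.025" --pt "0 0 -0.07 0 0.025" --pt "0 0 -0.1 0 0.025" --pt "0 0 -0.1 0 0.025"

```text
time: 18.45
ee_pos: [0.6473, 0.0117, 0.165]
orientation: [3.141, -0.005, -0.0]
ft_force: [-0.1, -0.1, -1.7]
finger_gap: 0.408
gripper_force: 50.1
```

Request:
drive_tool --pt "-0.014 -0.05 0 0 0.025" --pt "-0.028 -0.1 0 0 0.025" --pt "-0.042 -0.15 0 0 0.025" --pt "-0.056 -0.2 0 0 0.025" --pt "-0.07 -0.25 0 0 0.025"

```text
time: 19.08
ee_pos: [0.5748, 0.2632, 0.1613]
orientation: [3.141, 0.001, -0.0]
ft_force: [1.2, 0.5, -1.2]
finger_gap: 0.403
gripper_force: 50.4
```

Request:
drive_tool --pt "-0.013 -0.047 0 0 0.025" --pt "-0.013 -0.047 0 0 0.025" --pt "-0.013 -0.047 0 0 0.025" --pt "-0.013 -0.047 0 0 0.025"

```text
time: 19.58
ee_pos: [0.5631, 0.3078, 0.1619]
orientation: [3.141, 0.001, -0.001]
ft_force: [-0.4, 0.4, -1.1]
finger_gap: 0.406
gripper_force: 50.4
```

Run:
```python
from h import *; go(.5635,.309,.0675)
from workcell import robot
for n,o,b in (("top",(.0012,-.0015),.0009),("side",(-.0012,.0015),.0014)):
    d=robot.get_image(n); W=cloud(d); W[...,:2]+=o; W[...,2]-=b
    m=(abs(W[...,0]-.5635)<.04)&(abs(W[...,1]-.31)<.04)
    for a,c in ((.085,.098),(.105,.13),(.13,.16)):
        q=W[m&(W[...,2]>a)&(W[...,2]<c)]
        if len(q)>10: print(n,a,len(q),"zmin",W[m][:,2][W[m][:,2]>.03].min().round(4),"circ",circ(q,.022 if a<.1 else .018))
```

```text
shift [ 0.0004 -0.0012  0.0944] turn -0.07 | at [0.5631 0.3078 0.1619] rpy [ 3.1412e+00  6.0000e-04 -1.3000e-03] t 19.57 gap 0.406 F [-0.4  0.4 -1.1]
top 0.105 96 zmin 0.0969 circ (array([562.6, 308. ]), np.float64(0.29))
top 0.13 34 zmin 0.0969 circ (array([562.6, 307.9]), np.float64(0.12))
side 0.105 375 zmin 0.0973 circ (array([562.6, 309.3]), np.float64(0.25))
side 0.13 415 zmin 0.0973 circ (array([562.7, 309.1]), np.float64(0.25))
```

Request:
drive_tool --pt "0 -0.001 0.04 0 0.025" --pt "0 -0.001 0.075 0 0.025" --pt "0 -0.001 0.088 0 0.025" --pt "0 -0.001 0.093 0 0.025" --pt "0 -0.001 0.093 0 0.025"

```text
time: 20.3
ee_pos: [0.5636, 0.3099, 0.0701]
orientation: [-3.141, -0.001, -0.0]
ft_force: [-0.2, -0.4, -1.1]
finger_gap: 0.405
gripper_force: 50.5
```

Request:
drive_tool --pt "0 0 0.001 0 0.025" --pt "0 0 0.001 0 0.025" --pt "0 0 0.001 0 0.025"

```text
time: 20.68
ee_pos: [0.5631, 0.3099, 0.0686]
orientation: [-3.141, -0.0, -0.0]
ft_force: [0.3, -0.4, -1.9]
finger_gap: 0.408
gripper_force: 50.5
```

Request:
drive_tool --pt "0 0 0.001 0 0.025" --pt "0 0 0.001 0 0.025" --pt "0 0 0.001 0 0.025" --grip_force 25

```text
time: 21.05
ee_pos: [0.5631, 0.3099, 0.0675]
orientation: [-3.141, -0.0, -0.0]
ft_force: [-0.3, 0.4, 3.5]
finger_gap: 0.409
gripper_force: 51.0
```

Request:
drive_tool --pt "0 0 0.0005 0 0.025" --pt "0 0 0.0005 0 0.025" --pt "0 0 0.0005 0 0.025"

```text
time: 21.42
ee_pos: [0.5632, 0.31, 0.0675]
orientation: [-3.141, -0.001, 0.0]
ft_force: [-3.0, 0.4, 11.5]
finger_gap: 0.412
gripper_force: 52.0
```

In contact with the floor. Releasing.

Request:
drive_tool --pt "0 0 0 0 0.06" --pt "0 0 0 0 0.07" --pt "0 0 0 0 0.075" --pt "0 0 0 0 0.075" --pt "0 0 0 0 0.075"

```text
time: 22.05
ee_pos: [0.5629, 0.3098, 0.0667]
orientation: [3.142, 0.0, -0.0]
ft_force: [0.5, -0.3, -0.1]
finger_gap: 0.879
gripper_force: 0.0
```

Request:
drive_tool --pt "0 0 -0.02 0 0.075" --pt "0 0 -0.06 0 0.075" --pt "0 0 -0.1 0 0.075" --pt "0 0 -0.1 0 0.075"

```text
time: 22.55
ee_pos: [0.5645, 0.3106, 0.17]
orientation: [-3.139, -0.005, -0.0]
ft_force: [-0.7, 0.8, -0.6]
finger_gap: 0.877
gripper_force: 0.0
```

Request:
drive_tool --pt "0.02 0.05 0 0 0.075" --pt "0.04 0.1 0 0 0.07" --pt "0.06 0.15 0 0 0.065" --pt "0.072 0.187 0 0 0.065" --pt "0.072 0.187 0 0 0.065"

```text
time: 23.18
ee_pos: [0.6353, 0.1201, 0.1657]
orientation: [3.141, 0.001, -0.003]
ft_force: [0.3, 0.5, 0.0]
finger_gap: 0.764
gripper_force: 0.0
```

Request:
drive_tool --pt "0 0 0.03 0 0.065" --pt "0 0 0.08 0 0.065" --pt "0 0 0.08 0 0.065" --pt "0 0 0.08 0 0.065"

```text
time: 23.68
ee_pos: [0.6353, 0.1234, 0.0879]
orientation: [-3.141, -0.001, 0.0]
ft_force: [-0.1, -0.4, -0.2]
finger_gap: 0.765
gripper_force: 0.0
```

Run:
```python
from h import *; go(.6351,.1223,.004)
from workcell import robot
d=robot.get_image("side"); cv2.imwrite('pics/s6.png',cv2.resize(d['pixels'][200:480,220:480,::-1],None,fx=2,fy=2))
```

```text
shift [-0.0002  0.0011  0.0839] turn 0.02 | at [0.6353 0.1234 0.0879] rpy [-3.1414e+00 -7.0000e-04  4.0000e-04] t 23.68 gap 0.765 F [-0.1 -0.4 -0.2]
```

View pics/s6.png

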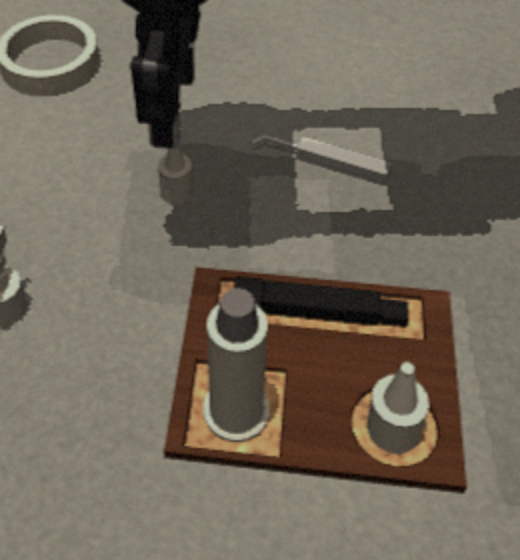

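The first kit is done: the cartridge stands in the square pocket at (237,410). The gripper is above the small nozzle at (175,180), so I'll grasp it.

Request:
drive_tool --pt "0 0.001 0.04 0 0.065" --pt "0 0.001 0.07 0 0.065" --pt "0 0.001 0.083 0 0.065" --pt "0 0.001 0.083 0 0.065" --pt "0 0.001 0.083 0 0.04" --grip_force 30

```text
time: 24.35
ee_pos: [0.6359, 0.122, 0.0054]
orientation: [-3.141, -0.002, -0.0]
ft_force: [0.3, -0.1, 0.2]
finger_gap: 0.562
gripper_force: 0.0
```

Request:
drive_tool --pt "0 0 0 0 0.018" --pt "0 0 0 0 0.018" --pt "0 0 0 0 0.018" --pt "0 0 0 0 0.018" --pt "0 0 0 0 0.018"

```text
time: 24.98
ee_pos: [0.6356, 0.1219, 0.005]
orientation: [-3.141, -0.002, -0.0]
ft_force: [-0.1, -0.1, 8.6]
finger_gap: 0.305
gripper_force: 29.0
```

Request:
drive_tool --pt "0 0 -0.03 0 0.018" --pt "0 0 -0.08 0 0.018" --pt "0 0 -0.14 0 0.018" --pt "0 0 -0.17 0 0.018" --pt "0 0 -0.17 0 0.018"

```text
time: 25.6
ee_pos: [0.6363, 0.122, 0.1771]
orientation: [-3.141, -0.005, -0.0]
ft_force: [-0.2, 0.4, -1.1]
finger_gap: 0.305
gripper_force: 29.7
```

Run:
```python
from h import *; go(.504,-.27,.17)
from workcell import robot
for n,o,b in (("top",(.0012,-.0015),.0009),("side",(-.0012,.0015),.0014)):
    d=robot.get_image(n); W=cloud(d); W[...,:2]+=o; W[...,2]-=b
    q=W[(abs(W[...,0]-.6351)<.03)&(abs(W[...,1]-.1223)<.013)&(W[...,2]>.03)&(W[...,2]<.25)]
    print(n,len(q))
    for a in (.16,.17,.18,.19,.2):
        r=q[(q[:,2]>a)&(q[:,2]<a+.01)]
        if len(r): print(a,len(r),r.min(0).round(4),r.max(0).round(4))
```

```text
shift [-0.1323  0.392   0.0071] turn -0.0 | at [0.6363 0.122  0.1771] rpy [-3.141  -0.0054 -0.    ] t 25.6 gap 0.305 F [-0.2  0.4 -1.1]
top 0
side 123
0.17 17 [0.6209 0.1224 0.171 ] [0.624  0.1328 0.1793]
0.18 19 [0.6208 0.1203 0.1801] [0.623  0.1316 0.1896]
0.19 27 [0.6209 0.1097 0.1902] [0.6239 0.1316 0.1999]
0.2 32 [0.6211 0.1093 0.2008] [0.6267 0.1324 0.209 ]
```

Request:
drive_tool --pt "-0.017 0.05 0 0 0.018" --pt "-0.034 0.1 0 0 0.018" --pt "-0.051 0.15 0 0 0.018" --pt "-0.067 0.2 0 0 0.018" --pt "-0.084 0.25 0 0 0.018"

```text
time: 26.32
ee_pos: [0.5496, -0.1295, 0.1726]
orientation: [-3.141, 0.002, -0.0]
ft_force: [0.2, -1.3, -1.3]
finger_gap: 0.306
gripper_force: 29.8
```

Request:
drive_tool --pt "-0.017 0.05 0 0 0.018" --pt "-0.034 0.1 0.0 0 0.018" --pt "-0.048 0.142 0.03 0 0.018" --pt "-0.048 0.142 0.08 0 0.018" --pt "-0.048 0.142 0.12 0 0.018"

```text
time: 26.95
ee_pos: [0.5015, -0.2701, 0.0511]
orientation: [-3.14, 0.002, -0.001]
ft_force: [0.4, -0.6, -0.8]
finger_gap: 0.306
gripper_force: 29.8
```

Request:
drive_tool --pt "0 0 0 0 0.018" --pt "0 0 0 0 0.018"

```text
time: 27.2
ee_pos: [0.5032, -0.2702, 0.0545]
orientation: [3.141, -0.0, 0.0]
ft_force: [0.1, 1.2, -0.2]
finger_gap: 0.306
gripper_force: 29.8
```

Run:
```python
from h import *; go(.5045,-.2702,.009)
from workcell import robot
d=robot.get_image("side"); cv2.imwrite('pics/s7.png',cv2.resize(d['pixels'][100:220,320:480,::-1],None,fx=4,fy=4))
```

```text
shift [ 0.0013 -0.      0.0455] turn 0.01 | at [ 0.5032 -0.2702  0.0545] rpy [ 3.1415e+00 -1.0000e-04  2.0000e-04] t 27.2 gap 0.306 F [ 0.1  1.2 -0.2]
```

View pics/s7.png

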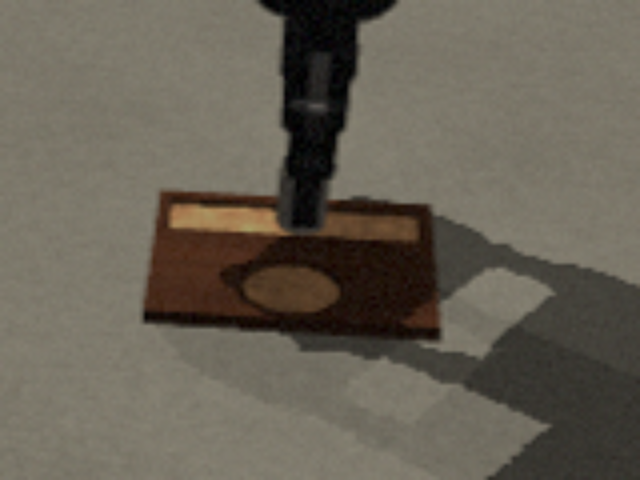

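The nozzle is held upright around (300,205) in the crop, above the round pocket at (291,290). Lowering.

Request:
drive_tool --pt "0.001 0 0.025 0 0.018" --pt "0.001 0 0.038 0 0.018" --pt "0.001 0 0.043 0 0.018" --pt "0.001 0 0.0445 0 0.018" --pt "0.001 0 0.0445 0 0.018"

```text
time: 27.88
ee_pos: [0.5041, -0.2703, 0.0098]
orientation: [3.141, -0.001, -0.0]
ft_force: [-0.3, -0.4, 0.6]
finger_gap: 0.304
gripper_force: 29.8
```

Request:
drive_tool --pt "0 0 0 0 0.018" --pt "0 0 0.001 0 0.018" --pt "0 0 0.001 0 0.018"

```text
time: 28.25
ee_pos: [0.5041, -0.2703, 0.009]
orientation: [3.141, -0.001, -0.0]
ft_force: [-3.1, 1.1, 12.2]
finger_gap: 0.305
gripper_force: 31.0
```

Request:
drive_tool --pt "0 0 0 0 0.05" --pt "0 0 0 0 0.055" --pt "0 0 0 0 0.055" --pt "0 0 0 0 0.055"

```text
time: 28.75
ee_pos: [0.5039, -0.2701, 0.0082]
orientation: [-3.142, 0.0, -0.0]
ft_force: [0.7, -0.1, -0.6]
finger_gap: 0.648
gripper_force: 0.0
```

Request:
drive_tool --pt "0 0 -0.02 0 0.055" --pt "0 0 -0.06 0 0.055" --pt "0 0 -0.11 0 0.055" --pt "0 0 -0.13 0 0.055" --pt "0 0 -0.13 0 0.055"

```text
time: 29.38
ee_pos: [0.5046, -0.2706, 0.1397]
orientation: [3.14, -0.002, -0.0]
ft_force: [0.4, 0.4, -0.6]
finger_gap: 0.642
gripper_force: 0.0
```

Request:
drive_tool --pt "0 -0.06 0 5 0.05" --pt "0 -0.12 0 10 0.05" --pt "0 -0.18 0 16 0.05" --pt "0 -0.24 0 16 0.05" --pt "0 -0.3 0 16 0.05"

```text
time: 30.0
ee_pos: [0.5032, 0.0317, 0.1372]
orientation: [3.141, 0.001, -0.28]
ft_force: [1.0, -0.5, -0.6]
finger_gap: 0.586
gripper_force: 0.0
```

Run:
```python
from h import *; go(.4988,.0754,.04,-16.1)
from workcell import robot
d=robot.get_image("side"); cv2.imwrite('pics/s8.png',cv2.resize(d['pixels'][100:220,320:480,::-1],None,fx=4,fy=4))
```

```text
shift [-0.0162 -0.0408  0.0972] turn 0.08 | at [0.5032 0.0317 0.1372] rpy [ 3.1413e+00  1.4000e-03 -2.7970e-01] t 30.0 gap 0.586 F [ 1.  -0.5 -0.6]
```

View pics/s8.png

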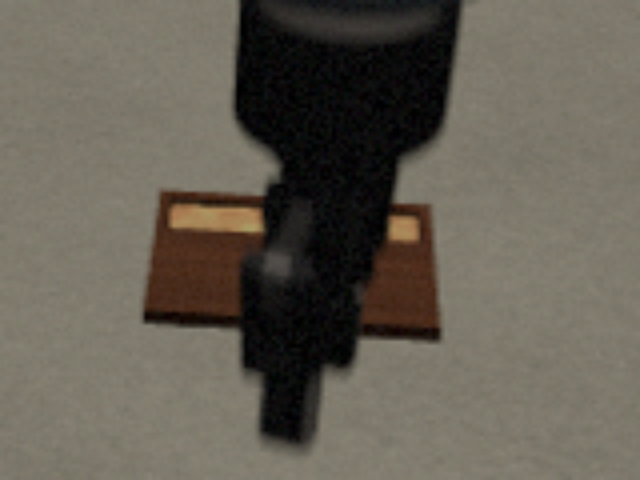

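The arm hides the nozzle here, so I'll check it in a later picture. Moving on to the pick.

Request:
drive_tool --pt "-0.016 -0.04 0 0 0.05" --pt "-0.016 -0.04 0.04 0 0.05" --pt "-0.016 -0.04 0.09 0 0.05" --pt "-0.016 -0.04 0.09 0 0.05" --pt "-0.016 -0.04 0.09 0 0.05"

```text
time: 30.68
ee_pos: [0.4997, 0.0726, 0.049]
orientation: [3.142, 0.0, -0.28]
ft_force: [0.2, 0.6, 0.7]
finger_gap: 0.586
gripper_force: 0.0
```

Run:
```python
from h import *; go(.4988,.0754,.006,-16.1)
from workcell import robot
d=robot.get_image("side"); cv2.imwrite('pics/s9.png',cv2.resize(d['pixels'][120:320,320:480,::-1],None,fx=3,fy=3))
```

```text
shift [-0.0017 -0.0024  0.043 ] turn 0.08 | at [0.4997 0.0726 0.049 ] rpy [ 3.1415e+00  3.0000e-04 -2.7950e-01] t 30.68 gap 0.586 F [0.2 0.6 0.7]
```

View pics/s9.png

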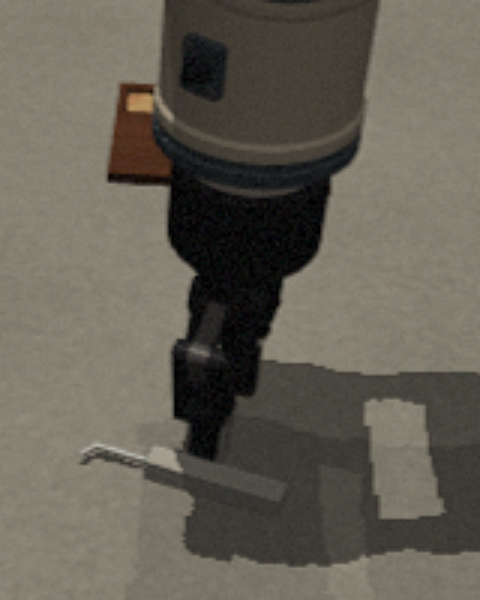

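The fingers straddle the pick's handle near (205,455). Descending to grip.

Request:
drive_tool --pt "-0.001 -0.002 0.02 0 0.05" --pt "-0.001 -0.002 0.042 0 0.05" --pt "-0.001 -0.002 0.042 0 0.05" --pt "-0.001 -0.002 0.042 0 0.015" --pt "-0.001 -0.002 0.042 0 0.006" --grip_force 50

```text
time: 31.35
ee_pos: [0.4999, 0.0749, 0.0075]
orientation: [-3.141, -0.002, -0.279]
ft_force: [-2.9, 0.9, 40.6]
finger_gap: 0.169
gripper_force: 43.8
```

Request:
drive_tool --pt "0 0 0 0 0.006" --pt "0 0 0 0 0.006" --pt "0 0 0 0 0.006" --pt "0 0 0 0 0.006"

```text
time: 31.85
ee_pos: [0.4999, 0.0749, 0.0076]
orientation: [-3.141, -0.002, -0.279]
ft_force: [-1.4, -0.8, 15.2]
finger_gap: 0.169
gripper_force: 48.7
```

Request:
drive_tool --pt "0 0 -0.03 0 0.006" --pt "0 0 -0.08 0 0.006" --pt "0 0 -0.12 0 0.006" --pt "0 0 -0.12 0 0.006" --pt "0 0 -0.12 0 0.006"

```text
time: 32.48
ee_pos: [0.4989, 0.0749, 0.1262]
orientation: [-3.142, -0.0, -0.279]
ft_force: [-0.3, 0.3, -0.1]
finger_gap: 0.169
gripper_force: 50.0
```

```bash
python3 look.py .4845 -.3446 .127 0.4 .122 pk .499 .075; python3 -c "
import cv2;d=cv2.imread('pics/top_pk.png')[150:350,200:600];cv2.imwrite('pics/s10.png',cv2.resize(d,None,fx=2,fy=2))"
```

```text
shift [ 0.1018  0.4072 -0.0008] turn -16.4 | at [0.4989 0.0749 0.1262] rpy [-3.1415e+00 -1.0000e-04 -2.7930e-01] t 32.48 gap 0.169 F [-0.3  0.3 -0.1]
top 36
(array([568. ,  57.1]), array([18.3,  7.1]), 18.4) x 0.5587 0.5758
  end 1 36 [0.5674 0.0574] y 0.0533 0.0629
side 698
(array([517.3,  78.1]), array([ 34.4, 120.8]), 81.6) x 0.4569 0.576
  end 1 52 [0.5606 0.0609] y 0.0564 0.0663
```

View pics/s10.png

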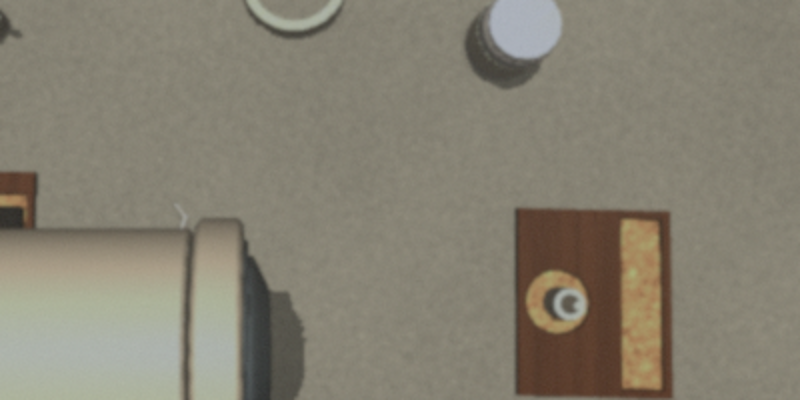

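The small nozzle stands upright in its round pocket at (557,300), leaning outward only by perspective. The pick is held, with its rod end at (181,215). Moving it to board_two.

Request:
drive_tool --pt "0.015 0.06 0 -4 0.006" --pt "0.03 0.12 0 -8 0.006" --pt "0.046 0.18 0 -12 0.006" --pt "0.061 0.24 0 -16.4 0.006" --pt "0.076 0.3 0 -16.4 0.006"

```text
time: 33.2
ee_pos: [0.4887, -0.2362, 0.1252]
orientation: [-3.14, 0.002, 0.008]
ft_force: [1.8, 0.0, -0.5]
finger_gap: 0.167
gripper_force: 50.0
```

Request:
drive_tool --pt "-0.001 0.055 0 0 0.006" --pt "-0.004 0.112 0 0 0.006" --pt "-0.004 0.112 0 0 0.006" --pt "-0.004 0.112 0 0 0.006" --pt "-0.004 0.112 0 0 0.006"

```text
time: 33.83
ee_pos: [0.4861, -0.3451, 0.1258]
orientation: [-3.141, 0.001, 0.008]
ft_force: [-0.1, 0.6, -2.0]
finger_gap: 0.165
gripper_force: 50.0
```

```bash
python3 look.py .486 -.3466 .0116 0.4 .122 pk2 .50 -.345
```

```text
shift [-1.000e-04  1.500e-03  1.142e-01] turn 0.05 | at [ 0.4861 -0.3451  0.1258] rpy [-3.1405e+00  1.0000e-03  7.9000e-03] t 33.83 gap 0.165 F [-0.1  0.6 -2. ]
top 564
(array([ 504.6, -342.5]), array([ 20.7, 118.8]), 89.5) x 0.4452 0.5641
  end -1 81 [ 0.4494 -0.343 ] y -0.3522 -0.3368
  end 1 40 [ 0.5561 -0.3415] y -0.346 -0.3337
side 355
(array([ 503.3, -337.1]), array([ 31.2, 118.7]), 88.3) x 0.4436 0.5628
  end -1 41 [ 0.4487 -0.3387] y -0.3498 -0.3311
  end 1 15 [ 0.5549 -0.3399] y -0.345 -0.3312
```

Request:
drive_tool --pt "0 0.002 0.05 0 0.006" --pt "0 0.002 0.09 0 0.006" --pt "0 0.002 0.105 0 0.006" --pt "0 0.002 0.112 0 0.006" --pt "0 0.002 0.112 0 0.006"

```text
time: 34.55
ee_pos: [0.4868, -0.3486, 0.015]
orientation: [3.141, -0.001, 0.007]
ft_force: [0.2, 0.2, -0.3]
finger_gap: 0.165
gripper_force: 50.0
```

Request:
drive_tool --pt "0 0 0.001 0 0.006" --pt "0 0 0.002 0 0.006" --pt "0 0 0.002 0 0.006"

```text
time: 34.92
ee_pos: [0.4864, -0.3486, 0.0126]
orientation: [3.141, -0.0, 0.007]
ft_force: [0.9, 0.3, -1.0]
finger_gap: 0.167
gripper_force: 50.0
```

Request:
drive_tool --pt "0 -0.001 0.001 0 0.006" --pt "0 -0.001 0.001 0 0.006" --pt "0 -0.001 0.001 0 0.03" --pt "0 -0.001 0.001 0 0.04" --pt "0 -0.001 0.001 0 0.04"

```text
time: 35.55
ee_pos: [0.4863, -0.3474, 0.0112]
orientation: [-3.141, 0.0, 0.007]
ft_force: [1.3, -0.7, 0.2]
finger_gap: 0.473
gripper_force: 0.0
```

Request:
drive_tool --pt "0 0 -0.005 0 0.04" --pt "0 0 -0.03 0 0.04" --pt "0 0 -0.08 0 0.04" --pt "0 0 -0.14 0 0.04" --pt "0 0 -0.17 0 0.04"

```text
time: 36.17
ee_pos: [0.487, -0.348, 0.1849]
orientation: [3.139, -0.003, 0.007]
ft_force: [0.0, 0.2, -0.0]
finger_gap: 0.468
gripper_force: 0.0
```

Request:
drive_tool --pt "-0.03 0.05 -0.02 0 0.05" --pt "-0.06 0.1 -0.03 0 0.05" --pt "-0.1 0.15 -0.03 0 0.05" --pt "-0.13 0.19 -0.03 0 0.05" --pt "-0.13 0.19 -0.03 0 0.05"

```text
time: 36.8
ee_pos: [0.3551, -0.541, 0.2114]
orientation: [3.141, 0.0, 0.003]
ft_force: [0.3, 0.0, -0.4]
finger_gap: 0.586
gripper_force: 0.0
```

Request:
drive_tool --pt "0 0 0 0 0.05" --pt "0 0 0 0 0.05"

```text
time: 37.05
ee_pos: [0.3584, -0.5373, 0.2114]
orientation: [-3.141, -0.0, 0.008]
ft_force: [0.0, 0.1, 0.1]
finger_gap: 0.586
gripper_force: 0.0
```

```bash
python3 look.py .36 -.54 .2 0.4 .014 end .504 -.345
python3 - <<'E'
from h import *
for n in ("top","side"): pass
a=cv2.imread('pics/top_end.png')[90:370]; b=cv2.imread('pics/side_end.png')[130:450]
cv2.imwrite('pics/s11.png',np.vstack([a,b]))
E
```

```text
shift [0.0016 0.0027 0.0114] turn 0.07 | at [ 0.3584 -0.5373  0.2114] rpy [-3.1413 -0.      0.0082] t 37.05 gap 0.586 F [0.  0.1 0.1]
top 854
(array([ 504.7, -336.6]), array([ 63.1, 164.7]), 89.9) x 0.4224 0.5871
  end -1 161 [ 0.4436 -0.3397] y -0.3676 -0.3063
  end 1 110 [ 0.5689 -0.3361] y -0.3668 -0.3051
side 256
(array([ 503.3, -333.4]), array([163.7,  55.4]), 0.7) x 0.4215 0.5855
  end -1 44 [ 0.4483 -0.3391] y -0.3575 -0.3077
  end 1 21 [ 0.5666 -0.3342] y -0.3602 -0.3066
```

View pics/s11.png

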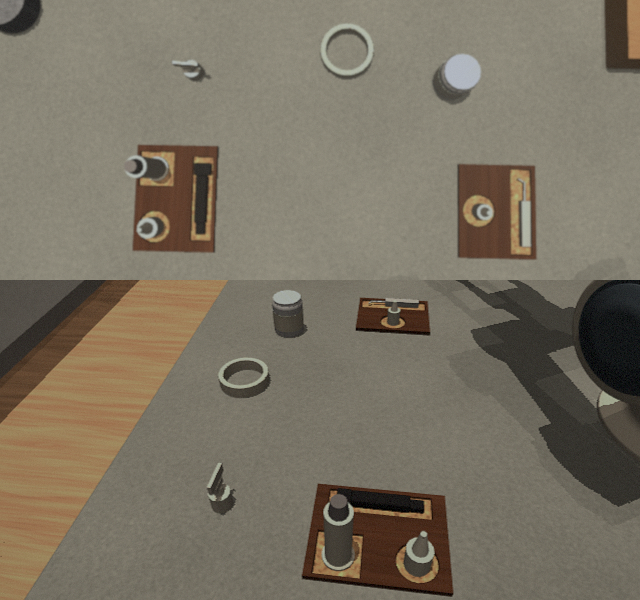

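Both kits look complete, and the bystanders are where they were. I'll check the placed objects' top heights, then hand in.

Run:
```python
from h import *
from workcell import robot
d=robot.get_image("top"); W=cloud(d); W[...,:2]+=(.0012,-.0015); W[...,2]-=.0009
for k,x,y,r,lo in (("pick",.485,-.3465,.05,.014),("shaper",.512,.225,.07,.0135),("large",.4586,.3087,.035,.02),("small",.504,-.27,.03,.02),("cart",.563,.3094,.035,.02)):
    m=(abs(W[...,0]-x)<r)&(abs(W[...,1]-y)<(.03 if r<.05 or k=="x" else .025))&(W[...,2]>lo); q=W[m]
    print(k,len(q),rect(q),"z90",np.percentile(q[:,2],[50,98]).round(4))
    if k=="pick":
        for s in(-.03,.03):
            e=q[abs(q[:,0]-x-s)<.01]; print(" y",e[:,1].min(),e[:,1].max(),"z",np.median(e[:,2]))
```

```text
pick 466 (array([ 490.4, -346.8]), array([88.2, 16.7]), 1.2) z90 [0.0195 0.0228]
 y -0.3559474843352747 -0.3391046729867736 z 0.019487220364586878
 y -0.35435452781510285 -0.3384989241850056 z 0.01968004855400706
shaper 847 (array([512.1, 220.9]), array([126.1,  29.2]), 3.6) z90 [0.0201 0.0243]
large 411 (array([459.2, 307.7]), array([35.4, 34. ]), 7.8) z90 [0.0404 0.0753]
small 249 (array([ 504.3, -269.8]), array([26.2, 27.3]), 6.5) z90 [0.0382 0.061 ]
cart 744 (array([562.5, 309.1]), array([35.7, 34.9]), 0.2) z90 [0.1021 0.127 ]
```

All the heights match objects resting on the pocket floors, so I'm handing in.

```bash
python3 -c "
from workcell import robot; print(robot.sign_off())"
```

```text
the job is handed in; nothing more can be done
None
```

Both kits are made up as asked, in the order asked, and handed in at about 37 s; the final picture and heights put every item down in its pocket, with the fishtail, tape and jar not moved.

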